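Set the tipped decade box back on its base against the stop rail

TASK

The long black resistance decade box has been left lying on its side, with its dials facing the robot. Push against the upper part of its dial face to tip it over, away from the robot, onto its base with the dials on top, and only then push it back along the bench until its far long side sits flush against the aluminium stop rail, standing in front of the rail. Only push with the fingertips: do not lift or carry it, leave the things around it where they stand, and finish with the hand clear.

Things in the scene. Friction and masses are not known exactly. Their poses are not given: they have to be found in the camera images.
- decade: loose black decade box, 0.7 to 0.95 kg. Body 85 (own x) x 260 (own y) x 60 (own z, base to panel) mm; origin: centre of its base; own +z points out of the dial panel. At first it lies on its -x side: own +x straight up, own z level, roughly to the robot. Pushed high it tips, not slides, about the base edge straight below the origin; past 35 degrees it falls by itself; then own +x faces the rail
- strip (a point): point on the decade box: own (30, 0, 60) mm, middle of the clear panel strip (own x 20 to 42 mm) above the dials, 72 mm above the bench at the start: push here. Four dials stand 20 mm out of the panel at own x -19..15, own y -88..-54, -36..-2, 16..50, 68..102 mm; two red terminals 24 mm out at own x +-20, own y -108 mm
- back_left (a point): point on the decade box near its +y end: own (42.5, 125, 4) mm, on the long side face that must meet the rail
- back_right (a point): point on the decade box near its -y end: own (42.5, -125, 4) mm, on the long side face that must meet the rail
- rail: fixed aluminium stop rail on the bench behind the box, 400 mm long (own y), 30 mm high. Origin on the bench under the middle of its front face; own -x points out of the front face to the robot side, a foot flange reaches 35 mm behind (+x)
- cell_a: dark blue dry cell with a gold band, 33 dia x 62 tall, standing beside the work; leave it. Origin at the centre of its underside
- cell_b: dark red dry cell with a gold band, 33 dia x 62 tall, standing beside the work; leave it. Origin at the centre of its underside
- solder: reel of solder with blue flanges, 58 dia x 38 tall, beside the work; leave it. Origin at the centre of its underside
- screw_tin: round white tin with a green lid, 65 dia x 34 tall, beside the work; leave it. Origin at the centre of its underside
- lamp_carton_a: pale blue lamp carton, 62 x 62 x 117 tall, standing behind the rail; leave it. Origin at the centre of its underside
- lamp_carton_b: cream lamp carton, 62 x 62 x 117 tall, standing behind the rail; leave it. Origin at the centre of its underside

How it is judged:
By the outcome, as a careful person would: the job done as asked, in the order asked, and still so for the second after the job is handed in, with the robot touching nothing.
It also fails if it takes over 48 s, if anything falls off the work surface, if the arm or the gripper's body presses on something with over 40 N, if the wrist force passes 120 N, or if a joint passes its speed limit or range.

ROBOT

A 6-joint arm with a two-finger parallel gripper is mounted at the origin on a cart in front of the work surface, level with it; the furniture and walls round the work are solid. World frame = base frame: x ahead of the robot, y to its left, z up, the work surface at z = 0. Lengths are in m, angles in rad, forces in N, time in s.
With the tool pointing down it reaches from about 0.3 to 0.875 m from the base axis. Payload 6.4 kg.
Tool frame: the origin (TCP) lies at the very end of the fingers, on their centre line; the grasp point (between the pads) lies 19 mm behind it; z points along the fingers, y is the line along which they close (so a half turn about z gives the same grasp; the last joint's range is limited). The gripper opens to 85 mm and grips with 20 to 120 N. Pads are 22 mm wide; open, the fingers measure 114 mm over their backs; the gripper's body (76 mm by 85 mm) begins 54 mm behind the grasp point. The pads swing forward as they close: fully open they stand 13 mm farther back than shut.
Start: joints at [1.094, 0.181, 1.607, -0, 1.354, -0.206], TCP at [0.154, 0.554, 0.231] pointing down, gripper open.
Joint ranges: [-2.99, 2.99], [-0.89, 2.07], [0.3, 2.58], [-1.14, 4.28], [0, 2.63], [-3.12, 3.12]. Speed limits (rad/s): [2.57, 2.57, 3.01, 3.14, 3.14, 3.14].

INTERFACE

Orientations are given as a unit quaternion [x, y, z, w].
In Python, from station import r, read_camera gives the robot as it stands (r), with the cameras as plain functions.
- The arm moves only by the tool inch_along, called as a command line: name --pt "numbers of a row" for each row, then --argument value for the rest. Schema: {"type":"object","properties":{"motion":{"type":"array","items":{"type":"array","items":{"type":"number"},"minItems":5,"maxItems":5},"minItems":1,"maxItems":10},"force":{"type":"number"},"only":{"type":"string"},"quiet":{"type":"boolean"},"lines":{"type":"string"}},"required":["motion"],"additionalProperties":false}. motion is a list of rows, 1 to 10 of them, each of 5 numbers: dx, dy, dz in m, then a turn about the tool's z in rad, then the finger opening in m; each row shifts and turns the commanded pose from where the row before left it, along the tool's axes as they then stand; what a row does not reach is not made up. A row lasts 1/12 s, in which the tool goes at most 0.0417 m and 0.125 rad, less where a joint would pass 70% of its speed; a pose out of reach is approached as far as the arm can. The fingers move at their own pace and stop on an object; force is the grip in N (left out, the last holds). Time passes only in rows, so rows that do not move let the fingers close. The tool returns the time, the measured TCP pose, the force, the opening and the grip force at its end. only (a regular expression) keeps the lines of the reply that match it, lines (a string "A,B") keeps lines A to B, and quiet returns only ok. Input that does not fit is refused with a message, and nothing moves.
- r.observe(): the state, without advancing time (a new reading comes with each control period).
- read_camera(name): name is "scene" or "top" or "wrist"; returns a dict with "img" (384x512x3 uint8, red, green, blue), "vertical_fov" (degrees; the focal length in pixels is half the picture's height over the tangent of half this angle, whatever the lens; pixels are square), "cx", "cy" (the principal point, pixels), "world_from_camera" (4x4, takes a point from camera to world coordinates); the wrist camera has in their place "hand_eye" (4x4, takes a point from camera to tool coordinates, whose origin is the TCP and whose axes are the flange's). Camera axes: x right, y up, looking along -z (the intrinsics and any distortion apply to the point x, -y, -z); pixel columns grow to the right and rows downward; lengths in m; the calibration is good to about 2 mm. A picture is of the moment at which its call begins: read the wrist's pose just before it. There is no depth.
- r.finish_job(): hands the job in; it is judged then, once.
The state is a dict: "t": time; "joints": joint angles; "qvel": joint speeds; "joint_efforts": joint torques, N m; "tool_pos": TCP position; "eef_rot": TCP orientation; "contact_force": force on the tool from outside, world axes, zero at the start; "torque": the same for the moment, N m; "grip_width": finger opening in m; "grip_force": force on a finger pad.
Only numpy, scipy, OpenCV 4.12 (cv2) and the standard library are available. Lean on these libraries where they do the work, as an engineer would, in place of code of your own. Each camera call takes 0.05 s, during which the arm holds its last target. There are 200 camera calls.

## Working session

There is one attempt and no reset: what is moved stays moved. The work goes in short steps, Python scripts to look and compute and a tool call to move; the robot and the scene stay as the last step left them, time stands still between calls to the robot, and variables do not carry over. Pictures are saved under pics/ and viewed, at most 10 in all, crops included, and the job is handed in when it is done.

```bash
ls; mkdir -p pics; python3 - <<'E'
from station import r, read_camera
import cv2,numpy as np
np.set_printoptions(precision=4,suppress=True)
o=r.observe(); print(o['t'],o['tool_pos'],o['eef_rot'])
for n in("scene","top"):
    c=read_camera(n); cv2.imwrite(f"pics/{n}.png",c["img"][:,:,::-1]); print(n,[ (k,v) for k,v in c.items() if k!='img'])
    im=cv2.resize(c["img"][:,:,::-1],(800,600),interpolation=cv2.INTER_CUBIC); cv2.imwrite(f"pics/{n}_b.png",im)
E
```

```text
pics
station.py
0.0 [0.1536 0.5535 0.2304] [ 0.135   0.9908 -0.0008 -0.0003]
scene [('vertical_fov', 43.036388809935374), ('cx', 252.0169288362833), ('cy', 190.4343609137653), ('world_from_camera', array([[ 0.6845,  0.4758, -0.5524, -0.0286],
       [-0.729 ,  0.4447, -0.5204, -0.6011],
       [-0.0019,  0.7589,  0.6512,  0.8797],
       [ 0.    ,  0.    ,  0.    ,  1.    ]]))]
top [('vertical_fov', 45.0160233847265), ('cx', 248.2729495082296), ('cy', 197.26031131069163), ('world_from_camera', array([[ 0.0055,  0.9833, -0.1821,  0.3884],
       [-0.9996,  0.0003, -0.0285,  0.0133],
       [-0.028 ,  0.1822,  0.9829,  1.3075],
       [ 0.    ,  0.    ,  0.    ,  1.    ]]))]
```

View pics/scene_b.png

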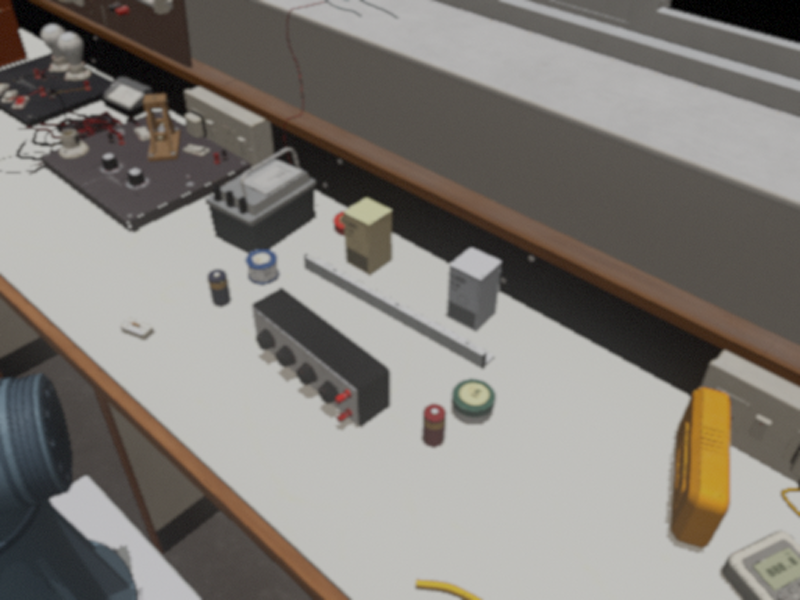

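View pics/top_b.png

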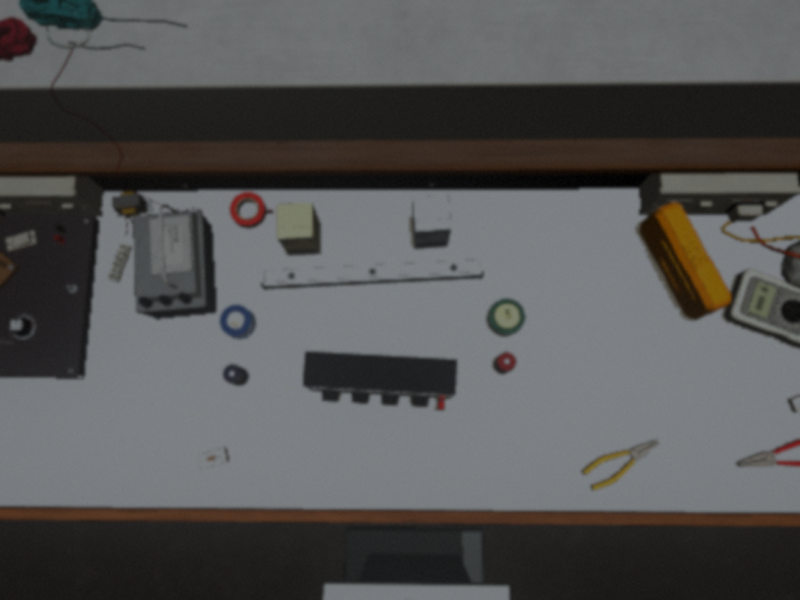

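The scene view shows the box at about (255–390, 290–420) with its dials toward the robot. In the top view the box is at (304–456, 352–395) and the rail front runs from (262,288) to (483,276). Next I'll enlarge both.

```bash
python3 - <<'E'
import cv2
a=cv2.imread("pics/top.png")[160:270,155:355]; cv2.imwrite("pics/topc.png",cv2.convertScaleAbs(cv2.resize(a,(800,440),interpolation=cv2.INTER_CUBIC),alpha=1.5))
a=cv2.imread("pics/scene.png")[150:280,150:350]; cv2.imwrite("pics/scenec.png",cv2.convertScaleAbs(cv2.resize(a,(800,520),interpolation=cv2.INTER_CUBIC),alpha=1.2))
E
```

```text
(no output)
```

View pics/topc.png

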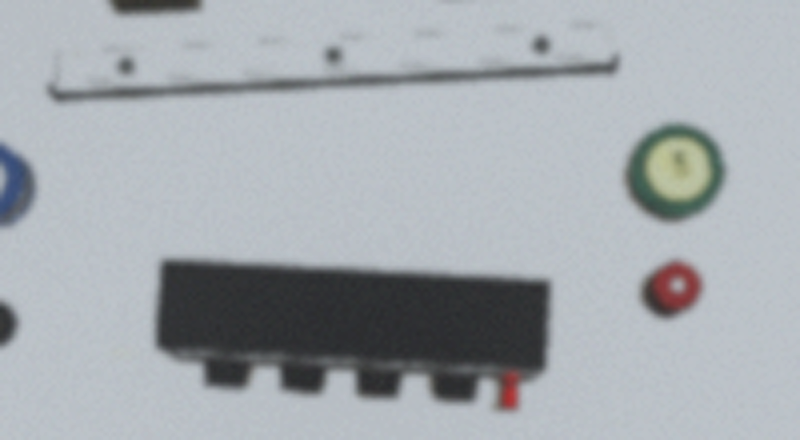

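View pics/scenec.png

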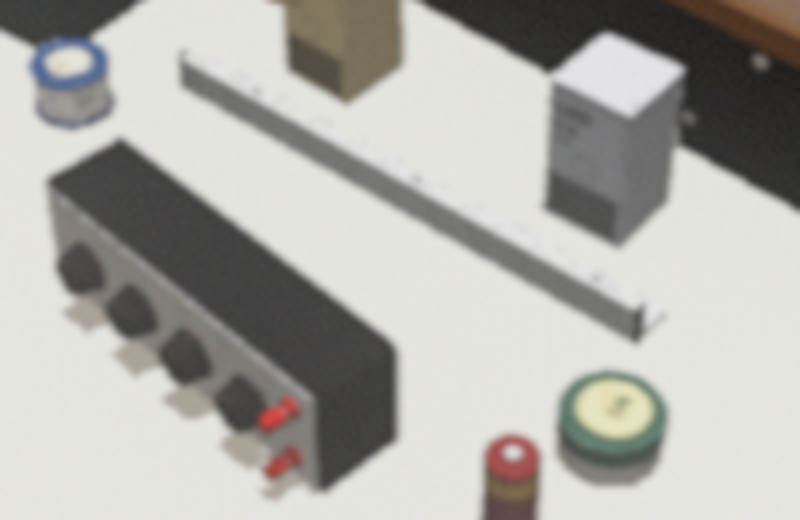

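The crops show the box's four top-face corners and both rail ends clearly. Now I'll triangulate them.

```bash
cat > h.py <<'E'
import numpy as np
np.set_printoptions(precision=4,suppress=True)
T=np.array([[0.0055,0.9833,-0.1821,0.3884],[-0.9996,0.0003,-0.0285,0.0133],[-0.028,0.1822,0.9829,1.3075]])
S=np.array([[0.6845,0.4758,-0.5524,-0.0286],[-0.729,0.4447,-0.5204,-0.6011],[-0.0019,0.7589,0.6512,0.8797]])
C={'t':(T,45.0160233847265,248.27295,197.2603),'s':(S,43.0363888,252.01693,190.43436)}
def ray(n,u,v):
    M,f,cx,cy=C[n]; F=192/np.tan(np.radians(f/2)); d=M[:,:3]@[(u-cx)/F,-(v-cy)/F,-1]; return M[:,3],d/np.linalg.norm(d)
def tri(a,b):
    o,d=zip(a,b); A=[np.eye(3)-np.outer(x,x) for x in d]
    p=np.linalg.solve(sum(A),sum(m@q for m,q in zip(A,o))); return p,np.linalg.norm(A[0]@(p-o[0]))
def atz(n,u,v,z):
    o,d=ray(n,u,v); return o+d*(z-o[2])/d[2]
tc=lambda x,y:('t',(x+.5)/4-.5+155,(y+.5)/4-.5+160)
sc=lambda x,y:('s',(x+.5)/4-.5+150,(y+.5)/4-.5+150)
E
python3 - <<'E'
from h import *
for n,a,b,z in [("FL",tc(163,262),sc(122,140),.085),("FR",tc(549,281),sc(395,348),.085),("NR",tc(545,370),sc(314,400),.085),("NL",tc(158,348),sc(48,182),.085),
 ("railLbot",tc(57,99),sc(180,85),0),("railRbot",tc(617,72),sc(638,341),0),("railLtop",tc(52,92),sc(180,52),.03),("railRtop",tc(617,65),sc(640,307),.03)]:
    print(n,*tri(ray(*a),ray(*b)),atz(*a,z),atz(*b,z))
for n,a,z in [("tin",tc(677,170),.034),("cellb",tc(676,287),.062)]: print(n,atz(*a,z))
for n,a,z in [("cella",(235*.64,373*.64),.062),("solder",(237*.64,320*.64),.038)]: print(n,atz('t',*a,z))
E
```

```text
FL [0.5409 0.1896 0.0788] 0.0009158573761554508 [0.5394 0.1893 0.085 ] [0.5372 0.183  0.085 ]
FR [ 0.5272 -0.0668  0.0803] 0.0007807548779929282 [ 0.5273 -0.067   0.085 ] [ 0.5232 -0.0696  0.085 ]
NR [ 0.4676 -0.0629  0.0817] 0.0016185442872011183 [ 0.4687 -0.0637  0.085 ] [ 0.4642 -0.0643  0.085 ]
NL [0.483  0.1918 0.0789] 0.00038567499141377114 [0.4823 0.1911 0.085 ] [0.4794 0.1855 0.085 ]
railLbot [0.6674 0.2822 0.001 ] 0.0011204432327914873 [0.6686 0.2818 0.    ] [0.6673 0.2838 0.    ]
railRbot [ 0.6869 -0.1226  0.0049] 0.0002664863599116153 [ 0.6883 -0.1233  0.    ] [ 0.6907 -0.1198  0.    ]
railLtop [0.6664 0.2787 0.0333] 0.00011203452385534836 [0.6672 0.2794 0.03  ] [0.669  0.2823 0.03  ]
railRtop [ 0.6864 -0.1205  0.0333] 0.0008882479957564649 [ 0.6864 -0.1202  0.03  ] [ 0.69   -0.1191  0.03  ]
tin [ 0.6107 -0.16    0.034 ]
cellb [ 0.526  -0.1536  0.062 ]
cella [0.505  0.3138 0.062 ]
solder [0.6021 0.3201 0.038 ]
```

inch_along --pt "0 0 0 -0.11 0" --pt "0 0 0 -0.108 0" --pt "-0.02 -0.032 0 0 0" --pt "-0.02 -0.032 0 0 0" --pt "-0.02 -0.032 0 0 0" --pt "-0.02 -0.032 0 0 0" --pt "-0.02 -0.032 0 0 0" --pt "-0.02 -0.032 0 0 0" --pt "-0.02 -0.032 0 0 0" --pt "-0.02 -0.032 0 0 0"

```text
t: 0.93
tool_pos: [0.3002, 0.2883, 0.2311]
eef_rot: [0.026, 1.0, -0.0, -0.0]
contact_force: [1.8, 0.2, -0.4]
grip_width: -0.0005
grip_force: 0.0
```

```bash
cat > st.py <<'E'
from station import r, read_camera
from h import *
from scipy.spatial.transform import Rotation as R
import sys
o=r.observe(); M=R.from_quat(o['eef_rot']).as_matrix(); p=np.array(o['tool_pos'])
print(o['t'],p,'yaw',np.degrees(np.arctan2(-M[0,1],M[1,1])),o['contact_force'],o['grip_width'])
if len(sys.argv)>3: print('tool delta',M.T@(np.array([float(a) for a in sys.argv[1:4]])-p))
E
python3 st.py .43 .066 .077
```

```text
0.9333 [0.3002 0.2883 0.2311] yaw -2.993415334729148 [ 1.807   0.1788 -0.4457] -0.0004927348564214135
tool delta [-0.1412 -0.2152  0.1541]
```

inch_along --pt "-0.018 -0.031 0.012 0 0" --pt "-0.018 -0.031 0.012 0 0" --pt "-0.018 -0.031 0.02 0 0" --pt "-0.018 -0.031 0.02 0 0" --pt "-0.018 -0.031 0.02 0 0" --pt "-0.018 -0.031 0.02 0 0" --pt "-0.018 -0.029 0.02 0 0" --pt "-0.015 0 0.03 0 0" --pt "0 0 0 0 0"

```text
t: 1.68
tool_pos: [0.4273, 0.066, 0.0713]
eef_rot: [0.029, 1.0, 0.0, -0.005]
contact_force: [-0.7, 0.1, -0.9]
grip_width: 0.0002
grip_force: 0.0
```

```bash
python3 st.py .43 .066 .077; python3 - <<'E'
from station import r, read_camera
import cv2
c=read_camera("scene")['img'][120:290,120:350,::-1]; cv2.imwrite("pics/s2.png",cv2.resize(c,(800,591),interpolation=cv2.INTER_CUBIC))
E
```

```text
1.6833 [0.4273 0.066  0.0713] yaw -3.29296006737396 [-0.7077  0.1437 -0.8885] 0.00021039384540972952
tool delta [-0.0026  0.0001 -0.0057]
```

View pics/s2.png

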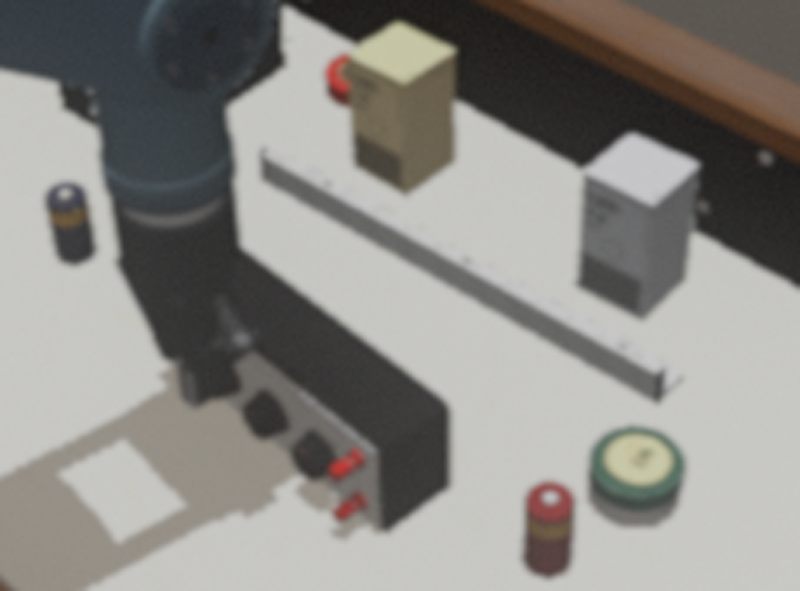

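The hand is just in front of the dial face at (200,370) and nothing has been disturbed. I'll raise it slightly and approach.

inch_along --pt "-0.008 0 -0.004 0 0" --pt "-0.008 0 0 0 0" --pt "-0.008 0 0 0 0" --pt "0 0 0 0 0"

```text
t: 2.07
tool_pos: [0.4568, 0.0668, 0.0838]
eef_rot: [0.026, 1.0, -0.0, 0.003]
contact_force: [-0.6, -0.1, -0.0]
grip_width: 0.0001
grip_force: 0.0
```

```bash
python3 st.py .4645 .066 .0765
```

```text
2.0667 [0.4568 0.0668 0.0838] yaw -2.952124656311356 [-0.6263 -0.0509 -0.0372] 0.00012835154060199486
tool delta [-0.0077 -0.0004  0.0074]
```

inch_along --pt "0 0 0.004 0 0" --pt "0 0 0 0 0" --pt "0 0 0 0 0" --pt "0 0 0 0 0"

```text
t: 2.4
tool_pos: [0.4531, 0.0668, 0.0773]
eef_rot: [0.026, 1.0, 0.0, -0.0]
contact_force: [0.3, 0.1, -0.3]
grip_width: 0.0002
grip_force: 0.0
```

```bash
python3 st.py .4645 .066 .0765
```

```text
2.4 [0.4531 0.0668 0.0773] yaw -3.005250701559489 [ 0.2848  0.0554 -0.2954] 0.0001753367283883005
tool delta [-0.0115 -0.0002  0.0008]
```

inch_along --pt "-0.006 0 0 0 0" --pt "-0.006 0 0 0 0" --pt "-0.007 0 -0.005 0 0" --pt "-0.007 0 -0.005 0 0" --pt "-0.008 0 -0.004 0 0" --pt "-0.008 0 -0.003 0 0" --pt "0 0 0 0 0"

```text
t: 2.98
tool_pos: [0.4986, 0.0639, 0.0958]
eef_rot: [0.027, 1.0, -0.0, 0.002]
contact_force: [0.4, -0.3, 1.0]
grip_width: 0.0001
grip_force: 0.3
```

```bash
python3 st.py; python3 - <<'E'
from station import r, read_camera
import cv2
c=read_camera("scene")['img'][120:290,120:350,::-1]; cv2.imwrite("pics/s3.png",cv2.resize(c,(800,591),interpolation=cv2.INTER_CUBIC))
E
```

```text
2.9833 [0.4986 0.0639 0.0958] yaw -3.0414821131675103 [ 0.4209 -0.3325  1.0362] 9.71415457962673e-05
```

View pics/s3.png

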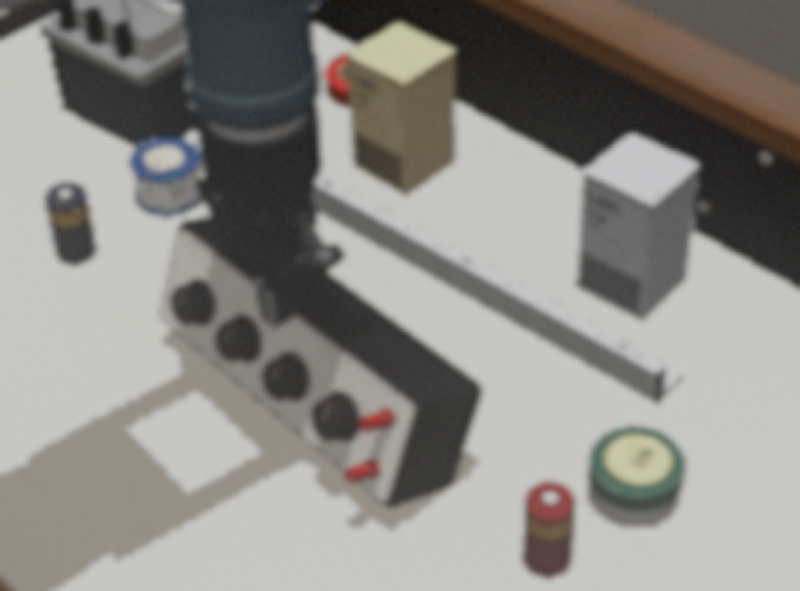

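The box is tipping cleanly, at about 20°, with the fingertip on the strip at (272,310). I'll carry on.

inch_along --pt "-0.0085 0 -0.0015 0 0" --pt "-0.0085 0 -0.001 0 0" --pt "-0.0085 0 -0.0005 0 0" --pt "-0.0085 0 -0.0005 0 0" --pt "-0.0085 0 -0.002 0 0" --pt "0 0 -0.01 0 0" --pt "0 0 -0.02 0 0" --pt "0 0 -0.02 0 0" --pt "0 0 -0.02 0 0"

```text
t: 3.78
tool_pos: [0.5376, 0.0621, 0.1709]
eef_rot: [0.026, 1.0, 0.0, -0.0]
contact_force: [0.2, -0.3, -0.4]
grip_width: -0.0002
grip_force: 0.0
```

```bash
python3 st.py; python3 - <<'E'
from station import r, read_camera
import cv2
c=read_camera("scene")['img'][120:290,120:350,::-1]; cv2.imwrite("pics/s4.png",cv2.resize(c,(800,591),interpolation=cv2.INTER_CUBIC))
E
```

```text
3.7833 [0.5376 0.0621 0.1709] yaw -3.024012705154188 [ 0.1753 -0.2692 -0.4283] -0.00022416159059788016
```

View pics/s4.png

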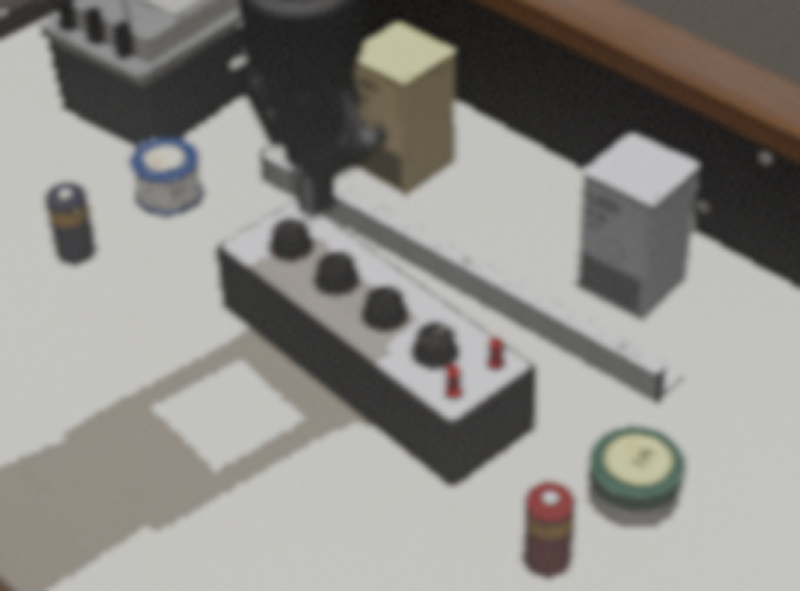

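The box now stands on its base with the dials up. The near panel edge runs from (218,248) to (450,424) and the near bottom edge from (228,305) to (452,485).

```bash
python3 - <<'E'
from h import *
k=800/230
for x,y,z in [(218,248,.06),(450,424,.06),(533,368,.06),(228,307,0),(452,486,0),(533,428,0)]: print(atz('s',x/k+120-.35,y/k+120-.35,z))
E
python3 st.py .46 .07 .17
```

```text
[0.5423 0.184  0.06  ]
[ 0.5302 -0.0648  0.06  ]
[ 0.6072 -0.0702  0.06  ]
[0.544 0.183 0.   ]
[ 0.5299 -0.0665  0.    ]
[ 0.6085 -0.0711  0.    ]
3.8333 [0.5403 0.062  0.1756] yaw -3.00865763332533 [2.2629 0.9901 2.8115] -2.111004566927657e-05
tool delta [0.0806 0.0038 0.0051]
```

inch_along --pt "0.026 0 0 -0.05 0.06" --pt "0.026 0 0 -0.051 0.06" --pt "0 0 0.035 0 0.06" --pt "0 0 0.036 0 0.06" --pt "0 0 0.036 0 0.06" --pt "0 0 0.02 0 0.06" --pt "0 0 0.012 0 0.06" --pt "0 0 0 0 0.06" --pt "0 0 0 0 0.06" --pt "0 0 0 0 0.06"

```text
t: 4.67
tool_pos: [0.4869, 0.0635, 0.032]
eef_rot: [-0.024, 1.0, -0.0, 0.001]
contact_force: [-0.1, 0.2, 0.7]
grip_width: 0.0599
grip_force: 0.0
```

```bash
python3 st.py .582 .06 .027
```

```text
4.6667 [0.4869 0.0635 0.032 ] yaw 2.7659296739703394 [-0.06    0.1562  0.7175] 0.059934728739514984
tool delta [-0.0948 -0.008   0.0052]
```

inch_along --pt "-0.015 -0.004 0.003 0 0.06" --pt "-0.014 0 0 0 0.06" --pt "-0.008 0 0 0 0.06" --pt "-0.007 0 0 0 0.06" --pt "-0.007 0 0 0 0.06" --pt "-0.007 0 0 0 0.06" --pt "-0.007 0 0 0 0.06" --pt "-0.007 0 0 0 0.06" --pt "-0.007 0 0 0 0.06" --pt "0 0 0 0 0.06"

```text
t: 5.5
tool_pos: [0.5653, 0.0634, 0.0288]
eef_rot: [-0.024, 1.0, -0.0, -0.0]
contact_force: [-1.4, 0.1, 1.4]
grip_width: 0.0597
grip_force: 0.9
```

```bash
python3 st.py .582 .06 .027;  python3 - <<'E'
from station import r, read_camera
import cv2
c=read_camera("top")['img'][150:260,155:345,::-1]; cv2.imwrite("pics/s5.png",cv2.convertScaleAbs(cv2.resize(c,(800,463),interpolation=cv2.INTER_CUBIC),alpha=1.4))
E
```

```text
5.5 [0.5653 0.0634 0.0288] yaw 2.7795635375240773 [-1.4418  0.0831  1.3697] 0.0596815880816464
tool delta [-0.0165 -0.0042  0.0018]
```

View pics/s5.png

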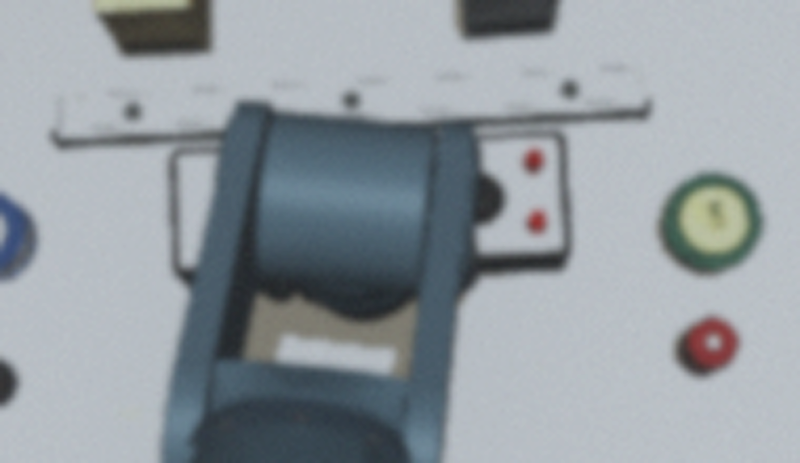

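The box is nearly parallel to the rail, with its far edge from (175,150) to (563,132). The gap is about 15–20 mm, so I'll creep in until contact.

inch_along --pt "-0.005 0 0 0 0.06" --pt "-0.004 0 0 0 0.06" --pt "-0.004 0 0 0 0.06" --pt "-0.003 0 0 0 0.06" --pt "0 0 0 0 0.06" --pt "0 0 0 0 0.06"

```text
t: 6.05
tool_pos: [0.5801, 0.0644, 0.0282]
eef_rot: [-0.024, 1.0, 0.0, -0.001]
contact_force: [-3.9, -0.3, 2.3]
grip_width: 0.06
grip_force: 2.5
```

inch_along --pt "-0.002 0 0 0 0.06" --pt "-0.001 0 0 0 0.06" --pt "0 0 0 0 0.06"

```text
t: 6.3
tool_pos: [0.582, 0.0645, 0.0281]
eef_rot: [-0.024, 1.0, 0.0, -0.002]
contact_force: [-9.2, -0.7, 7.1]
grip_width: 0.06
grip_force: 4.8
```

inch_along --pt "-0.001 0 0 0 0.06" --pt "-0.001 0 0 0 0.06" --pt "0 0 0 0 0.06" --pt "0 0 0 0 0.06"

```text
t: 6.63
tool_pos: [0.5819, 0.0645, 0.0281]
eef_rot: [-0.025, 1.0, -0.0, -0.004]
contact_force: [-17.9, -1.7, 14.7]
grip_width: 0.0601
grip_force: 9.1
```

inch_along --pt "-0.001 0 0 0 0.06" --pt "-0.001 0 0 0 0.06" --pt "0 0 0 0 0.06" --pt "0 0 0 0 0.06"

```text
t: 6.97
tool_pos: [0.5821, 0.0643, 0.0281]
eef_rot: [-0.025, 1.0, -0.0, -0.006]
contact_force: [-24.8, -3.4, 20.5]
grip_width: 0.0599
grip_force: 12.9
```

The TCP has stopped while the force climbs, so the box is against the rail. I'll back off and look.

inch_along --pt "0.004 0 0 0 0.06" --pt "0.01 0 0 0 0.06" --pt "0.03 0 0 0 0.06" --pt "0.035 0 0 0 0.06" --pt "0.035 0 -0.015 0 0.06" --pt "0.02 0 -0.035 0 0.06" --pt "0 0.01 -0.038 0 0.06" --pt "0 0.03 -0.025 0 0.06" --pt "0 0.04 0 0 0.06" --pt "0 0.04 0 0 0.06"

```text
t: 7.8
tool_pos: [0.4508, 0.1791, 0.1446]
eef_rot: [-0.023, 1.0, 0.001, 0.004]
contact_force: [0.2, -0.1, 0.4]
grip_width: 0.06
grip_force: 0.0
```

inch_along --pt "0 0.04 0 0 0.06" --pt "0 0.04 0 0 0.06" --pt "0 0.04 0 0 0.06" --pt "0 0.04 0 0 0.06" --pt "0 0.03 0 0 0.06" --pt "0 0 0 0 0.06" --pt "0 0 0 0 0.06"

```text
t: 8.38
tool_pos: [0.439, 0.3694, 0.1414]
eef_rot: [-0.026, 1.0, 0.0, 0.001]
contact_force: [0.1, -0.1, 0.7]
grip_width: 0.0603
grip_force: 0.0
```

```bash
python3 - <<'E'
from station import r, read_camera
import cv2,numpy as np
f=lambda n,y0,y1,x0,x1:cv2.resize(read_camera(n)['img'][y0:y1,x0:x1,::-1],(800,300),interpolation=cv2.INTER_CUBIC)
a=cv2.convertScaleAbs(f("top",165,240,155,355),alpha=1.4); b=f("scene",165,259,170,346)
b=cv2.resize(read_camera("scene")['img'][168:243,165:365,::-1],(800,300),interpolation=cv2.INTER_CUBIC)
cv2.imwrite("pics/s6.png",np.vstack([a,b]))
E
```

```text
(no output)
```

View pics/s6.png

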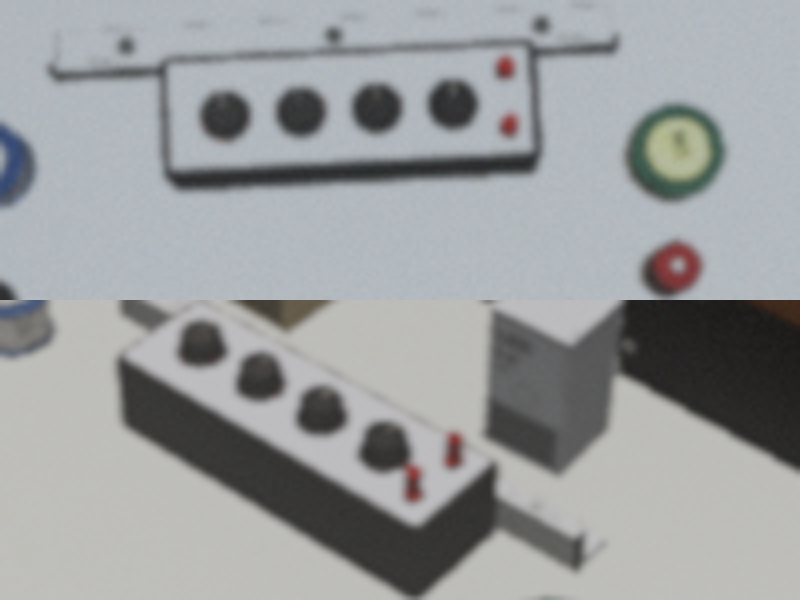

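The top view shows the box's far edge, from (165,62) to (533,43), parallel to the rail line, from (52,75) to (617,47), and touching it. The tin and red cell haven't moved and the hand is clear, so I'm handing in.

```bash
python3 -c "from station import r, read_camera; print(r.finish_job())"
```

```text
the job is handed in; nothing more can be done
None
```

The decade box was tipped onto its base with the dials up, then pushed flush against the stop rail; the hand was clear, nothing else was seen to move, and the job was handed in at about 8.5 s.

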